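# Load a bearing housing into a test fixture and lock it in

### The arm

A 6-joint arm with a two-finger parallel gripper is mounted at the origin on the work surface. World frame = base frame: x ahead of the robot, y to its left, z up, the work surface at z = 0. Lengths are in m, angles in rad, forces in N, time in s.
With the tool pointing down it reaches from about 0.375 to 0.9 m from the base axis. Payload 3.1 kg.
Tool frame: the origin (TCP) lies at the very end of the fingers, on their centre line; the grasp point (between the pads) lies 19 mm behind it; z points along the fingers, y is the line along which they close (so a half turn about z gives the same grasp; the last joint's range is limited). The gripper opens to 87 mm and grips with 3 to 60 N. Pads are 19 mm wide; open, the fingers measure 117 mm over their backs; the gripper's body (75 mm by 190 mm) begins 51 mm behind the grasp point.
Start: joints at [-0.178, 0.527, 1.433, -0, 1.181, -0.178], TCP at [0.625, 0, 0.223] pointing down, gripper open.
Joint ranges: [-3.08, 3.08], [-0.75, 2.2], [0.22, 2.44], [-1.43, 4.57], [0, 2.65], [-2.85, 2.85]. Speed limits (rad/s): [2.79, 2.79, 3.14, 3.14, 3.14, 3.14].

### API

Orientations are given as a unit quaternion [w, x, y, z].
In Python, from workcell import env gives the robot as it stands.
- The arm moves only by the tool carry_out, never from a script. Its argument "deltas" is a list that holds one entry, the list of rows, each a list of 7 numbers: the turn, a rotation vector about the tool's x, y, z normalised to -1 to 1, where 1 is 10 degrees, then the shift along the tool's x, y, z normalised to -1 to 1, where 1 is 0.05 m, then the opening, from -1 (shut) to 1 (fully open). A call has 1 to 12 rows; each row shifts and turns the commanded pose from where the row before left it, along the tool's axes as they then stand; what a row does not reach is not made up. A row lasts 1/8 s, in which the tool goes at most 62.5 mm and 10.7 degrees, less where a joint would pass 70% of its speed; a pose out of reach is approached as far as the arm can. A call with a number of a shift or a turn outside -1 to 1 is refused whole. A call with a gripper value outside its range is refused whole. The fingers move at their own pace and stop on an object; the grip force is fixed at half the most. Time passes only in rows, so rows that do not move let the fingers close. It gives the time, the measured TCP pose, the force, the opening and the grip force at its end, in the units of the state.
- env.get_state(): the state, without advancing time (a new reading comes with each control period).
- env.grab_frame(name): name is "scene" or "side" or "wrist"; returns (picture, depth): 420x560x3 uint8, red, green, blue; 420x560 float32, m along the optical axis (not along the pixel's ray), 0 where there is no reading.
- env.get_calibration(name): a dict with "mtx" (3x3 intrinsics, pixels), "world_to_cam" (4x4, takes a point from world to camera coordinates); the wrist camera has in their place "hand_eye" (4x4, takes a point from camera to tool coordinates, whose origin is the TCP and whose axes are the flange's). Camera axes: x right, y up, looking along -z (the intrinsics and any distortion apply to the point x, -y, -z); pixel columns grow to the right and rows downward; lengths in m; the calibration is good to about 2 mm. A picture is of the moment at which its call begins: read the wrist's pose just before it. get_calibration takes no time and is no camera call.
- env.finish_job(): hands the job in; it is judged then, once.
Trained networks look in the newest picture that a camera, given by its name, has taken for a name from the list of things; names that differ only in an ending like _2 or _b are one class to them, and where a whole thing is asked for, a point or a joint stands for the part that bears it (a point fixed in the world has none). Each returns a list of dicts, best first, with "score" (0 to 1); they miss things now and then, are a little off and sometimes report something else, mostly with a low value. They report only what shows in the picture. A call takes as long as a camera call. They do not tell look-alikes from the thing itself.
- env.recognise(camera, query): "point" ([x, y, z] in m, in world coordinates, good to about 4 mm: the middle of the surface that is visible of it).
- env.regions_of(camera, query): "mask" (420x560 bool, what is visible of it).
- env.mark_of(camera, query): "point" ([x, y, z] in m, in world coordinates, good to about 4 mm: a listed point, or the origin of a listed thing).
The state is a dict: "t": time; "q": joint angles; "qd": joint speeds; "joint_efforts": joint torques, N m; "tool_pos": TCP position; "tcp_rot": TCP orientation; "wrist_force": force on the tool from outside, world axes, zero at the start; "moment": the same for the moment, N m; "gripper_width": finger opening in m; "finger_force": force on a finger pad.
Only numpy, scipy, OpenCV 4.12 (cv2) and the standard library are available. Lean on these libraries where they do the work, as an engineer would, in place of code of your own. Each camera call takes 0.05 s, during which the arm holds its last target. There are 200 camera calls.

### The job

Put the bearing housing on the fixture's bed, tapered nose first between the two rails, slide it in and press it firmly, without ramming, against the steel stop (a sprung ejector pushes back); keep it pressed there until the slow side plunger has sprung fully into the housing's notch and about a second longer. Then let go and swing the keeper bar over behind the housing until it lies fully down in its catch. Leave the loose wheel, sleeve and wrench where they are.

Things in the scene. Friction and masses are not known exactly. Their poses are not given: they have to be found in the camera images.
- fixture: Aluminium bed plate 260 x 130 x 12 mm fixed to the table; origin at the centre of its underside, z up, x the way the housing is slid in. Two steel rails along x (x -18 to 100 mm, 28 mm high above the bed) leave a channel 63 mm wide about y = 0, closed by a stop at its +x end. From x -130 to -51 mm the bed is open: the housing can be set down there, nose between the rails' ends.
- stop: Steel stop block 30 x 75 x 36 mm (x, y, z) at the +x end of the bed. Origin at the lower edge, mid width, of the face the housing is pressed against (x 100, z 12 mm in the fixture's frame); axes as the fixture's.
- ejector (a joint): Round sprung pin, 14 mm across, jutting 14 mm out of the stop's face at mid width, 20 mm above the bed. Value in m: 0 = fully out, 0.014 = pushed flush by a housing on the stop. It pushes back with 7 N at first touch and 10 N when flush, and throws an unlocked housing back.
- home (a point): Point on the bed's top surface where the housing's origin lies when its nose is against the stop; axes as the fixture's.
- housing: Loose bearing housing, 0.2 to 0.4 kg: black block 120 x 60 x 40 mm (x, y, z), origin at the centre of its underside, z up. Nose at +x: over the last 28 mm both sides taper from 60 mm wide to 32 mm. In each side, x 4.5 to 19.5 mm, a full-height notch 14 mm deep. On top at the centre a round dark steel hub, 48 mm in diameter, from 40 to 70 mm above the underside.
- hub (a point): Point on the axis of the housing's hub, 60 mm above the underside, 10 mm below the hub's top: a place to grip it.
- lock_plunger (a joint): Side plunger: round-ended steel pin, 12 mm across, 16 mm above the bed, through the +y rail at x 52 mm of the fixture. In m: 0 = sprung fully out (13 mm into the channel), about 0.0115 when a housing's side pushes it back. About 2 N but oil-damped: slide past at 10 to 20 mm/s; it needs about 3 s to spring out. The notch meets it, with 1.5 mm play, only with the nose on the stop.
- plunger_knob (a point): Outer end of the black knob (22 mm across) on the side plunger's tail, outside its dark block (34 x 36 x 34 mm high) on the +y side; it stands 104 mm from the fixture's centre line when the plunger is fully out, farther out when it is pushed back.
- keeper (a joint): Keeper: square steel bar 14 x 14 x 157 mm, hinged on the -y side of the bed about an axis along the fixture's x. In rad: 0 = closed, level along +y across the channel just behind the housing, in a forked catch on the +y side (fork top 48 mm above the table); pi/2 = upright; more = leaning out to -y. Stiff: it stays where it is left. It cannot close on a housing that is not home.
- keeper_grip (a point): Point on the keeper bar's centre line, 132 mm from its hinge: a place to pinch it, 31 mm beyond the catch fork when closed. It moves with the bar.
- keeper_hinge (a point): Middle of the keeper's hinge, x -33, y -53 mm in the fixture's frame, 38 mm above the table; axes as the fixture's.
- wheel: Bystander: loose black wheel lying flat, 92 mm across, 40 mm high; origin at the centre of its underside.
- sleeve: Bystander: loose steel sleeve standing upright, 48 mm across, 60 mm high; origin at the centre of its underside.
- wrench: Bystander: loose steel wrench 170 mm long lying flat.
Not all that is in view belongs to the job. What is shaped like the housing but turquoise or white is not meant.

How it is judged:
On the way, in this order (a step that is already met when the one before it is completed fails the run):
1. the housing is pressed against the stop (more than 3 N on the stop) while the side plunger is sprung fully into its notch (contact force between housing and stop above 3 N and x of housing in the frame of home between -0.004 and 0.003 m and y of housing in the frame of home between -0.004 and 0.004 m and z of housing in the frame of home between -0.003 and 0.004 m and angle between the x axis of housing and the x axis of fixture, either way round below 0.06 rad and angle between housing's own z axis and vertical below 0.06 rad and value of joint lock_plunger below 0.003 m), for 0.5 s.
2. the keeper lies in its catch behind the locked housing (value of joint keeper below 0.06 rad and x of housing in the frame of home between -0.004 and 0.003 m and y of housing in the frame of home between -0.004 and 0.004 m and z of housing in the frame of home between -0.003 and 0.004 m and angle between the x axis of housing and the x axis of fixture, either way round below 0.06 rad and angle between housing's own z axis and vertical below 0.06 rad and value of joint lock_plunger below 0.003 m), for 0.2 s.
At the end, for the whole second after the job is handed in: The housing lies flat on the bed, at rest, nose towards the stop, within 4 mm of its home point (3 mm beyond) and 0.06 rad; the side plunger is out in its notch (below 3 mm); the keeper is closed (below 0.06 rad) (all of step 2 and linear speed of housing below 0.01 m/s); the robot touches nothing.
It fails at once if the housing is rammed against the stop (more than 60 N) (contact force between housing and stop above 60 N).
It fails at once if the wheel is disturbed (moved more than 30 mm) (distance of wheel from where it was at the start of the episode above 0.03 m).
It fails at once if the sleeve is disturbed (moved more than 30 mm) (distance of sleeve from where it was at the start of the episode above 0.03 m).
It fails at once if the wrench is disturbed (moved more than 30 mm) (distance of wrench from where it was at the start of the episode above 0.03 m).
It also fails if it takes over 72 s, if anything falls off the work surface, if the arm or the gripper's body presses on something with over 40 N, if the wrist force passes 120 N, or if a joint passes its speed limit or range.

## Working session

There is one attempt and no reset: what is moved stays moved. The work goes in short steps, Python scripts to look and compute and a tool call to move; the robot and the scene stay as the last step left them, time stands still between calls to the robot, and variables do not carry over. Pictures are saved under pics/ and viewed, at most 10 in all, crops included, and the job is handed in when it is done.

Besides the shell and the picture viewer there is one more tool, called after ">>>" by a JSON object that holds its "api" and its "payload". carry_out: Moves the arm, as the interface text tells. Its arguments: {"type":"object","properties":{"deltas":{"type":"array"}},"required":["deltas"]}

```bash
mkdir -p pics
cat > h.py <<'E'
import numpy as np, cv2
from workcell import env
np.set_printoptions(precision=4,suppress=True)
def save(cam,name):
    p,d=env.grab_frame(cam); cv2.imwrite(f'pics/{name}.png',p[:,:,::-1]); return p,d
E
python3 - <<'E'
from h import *
print(env.get_state()); 
ims=[save(c,c+'0') for c in('scene','side')]
for c in('scene','side'):
    for n in ['fixture','stop','home','housing','hub','plunger_knob','keeper_grip','keeper_hinge','wheel','sleeve','wrench']:
        print(c,n,[(np.array(r['point']),round(r['score'],2)) for r in env.mark_of(c,n)[:3]])
E
```

```text
{'t': 0.0, 'q': array([-0.1785,  0.5284,  1.4339,  0.    ,  1.1814, -0.1785]), 'qd': array([ 0.0002,  0.0001, -0.001 ,  0.    , -0.0004, -0.001 ]), 'joint_efforts': array([ -0.0005, -44.0045, -17.6594,   0.0633,   0.0583,  -0.0002]), 'tool_pos': array([0.6243, 0.0002, 0.2216]), 'tcp_rot': array([-0.0009,  0.7071,  0.7071, -0.0006]), 'wrist_force': array([ 0.6213, -0.2108,  0.117 ]), 'moment': array([0.0048, 0.0137, 0.0033]), 'finger_force': 0.0, 'gripper_width': 0.08713309286438302}
scene fixture [(array([0.5802, 0.0417, 0.0007]), 0.78)]
scene stop [(array([0.6773, 0.0216, 0.0111]), 0.59)]
scene home [(array([0.6194, 0.034 , 0.0153]), 0.6)]
scene housing [(array([ 0.5557,  0.4486, -0.0004]), 0.81), (array([ 0.3501,  0.2244, -0.0003]), 0.8), (array([0.3335, 0.543 , 0.0005]), 0.79)]
scene hub [(array([0.3524, 0.2305, 0.0601]), 0.95), (array([0.5433, 0.2875, 0.058 ]), 0.78), (array([0.3345, 0.5428, 0.0609]), 0.69)]
scene plunger_knob [(array([0.6522, 0.1373, 0.0281]), 0.53)]
scene keeper_grip [(array([ 0.5262, -0.0558,  0.1587]), 0.72), (array([0.6752, 0.0253, 0.014 ]), 0.46)]
scene kee
[... 487 characters left out ...]
-0.0547,  0.1597]), 0.17)]
side housing [(array([0.5369, 0.2798, 0.0014]), 0.91), (array([0.3475, 0.2299, 0.0024]), 0.76), (array([ 0.556 ,  0.4436, -0.0026]), 0.75)]
side hub [(array([0.556 , 0.4456, 0.0578]), 0.89), (array([0.3498, 0.228 , 0.0596]), 0.74), (array([0.5399, 0.2856, 0.0565]), 0.66)]
side plunger_knob [(array([0.6489, 0.1384, 0.0226]), 0.54)]
side keeper_grip [(array([ 0.5299, -0.0545,  0.1619]), 0.86)]
side keeper_hinge [(array([ 0.5394, -0.0081,  0.0375]), 0.71)]
side wheel []
side sleeve [(array([ 0.5333, -0.0555,  0.1593]), 0.48), (array([ 0.6609, -0.2463,  0.0013]), 0.45), (array([ 0.5364, -0.2798, -0.0015]), 0.26)]
side wrench [(array([ 0.6788,  0.308 , -0.0014]), 0.72)]
```

View pics/scene0.png

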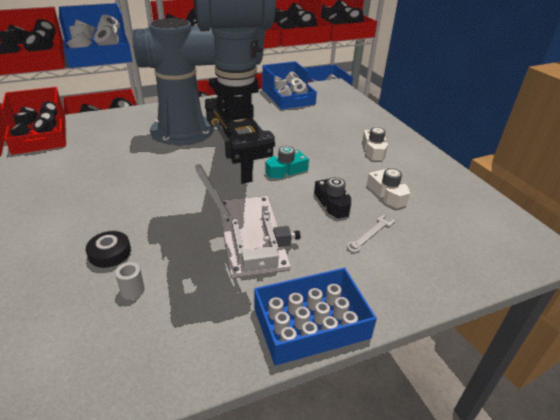

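View pics/side0.png

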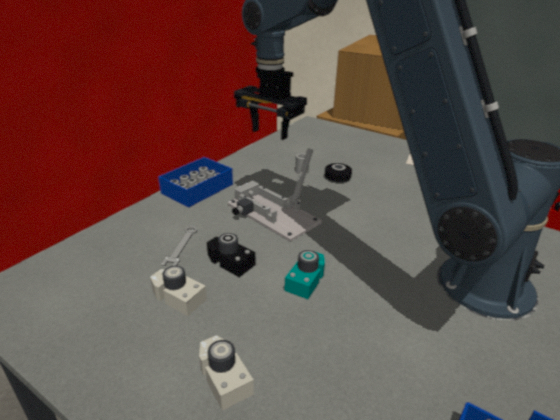

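The scene shows the black housing at about (333,195), with turquoise and white look-alikes beside it. The fixture is near (255,235), with its keeper leaning out to -y, and the wheel, sleeve and wrench are well clear.

```bash
cat >> h.py <<'E'
def cloud(cam,d,T=None,mask=None):
    c=env.get_calibration(cam); K=c['mtx']
    v,u=np.nonzero((d>0)&(mask if mask is not None else True))
    z=d[v,u]; pc=np.stack([(u-K[0,2])/K[0,0]*z,-(v-K[1,2])/K[1,1]*z,-z,np.ones_like(z)])
    M=np.linalg.inv(c['world_to_cam']) if cam!='wrist' else T@c['hand_eye']
    return (M@pc)[:3].T,u,v
def tcp():
    from scipy.spatial.transform import Rotation as R
    s=env.get_state(); w,x,y,z=s['tcp_rot']; T=np.eye(4); T[:3,:3]=R.from_quat([x,y,z,w]).as_matrix(); T[:3,3]=s['tool_pos']; return T
E
python3 - <<'E'
from h import *
print(env.get_calibration('wrist'))
for c in('scene','side'):
    p,d=env.grab_frame(c)
    X,u,v=cloud(c,d)
    m=(np.hypot(X[:,0]-.54,X[:,1]-.283)<.08)
    print(c,'n',m.sum(), 'table z',np.median(X[(np.hypot(X[:,0]-.54,X[:,1]-.283)<.2)][:,2]))
    t=X[m&(X[:,2]>.025)&(X[:,2]<.05)]
    r=cv2.minAreaRect((t[:,:2]*1000).astype(np.float32)); print('block',r)
    h=X[m&(X[:,2]>.06)]; print('hub',h.mean(0),np.ptp(h,axis=0))
    t=t[:,:2]; 
    # width profile in yaw guess
    cc=t.mean(0); w,V=np.linalg.eigh(np.cov((t).T)); a=V[:,1]; print('axis',np.degrees(np.arctan2(a[1],a[0])))
    b=np.array([-a[1],a[0]]); s=(t-np.array(r[0])/1000)@a; q=(t-np.array(r[0])/1000)@b
    for k in np.arange(-.06,.06,.01):
        mm=(s>k)&(s<k+.01); 
        if mm.any(): print(round(k,3),mm.sum(),q[mm].min().round(3),q[mm].max().round(3))
E
```

```text
{'mtx': array([[304.0559,   0.    , 277.2675],
       [  0.    , 304.0559, 208.3949],
       [  0.    ,   0.    ,   1.    ]]), 'hand_eye': array([[ 0.0015,  0.9546,  0.2979,  0.0826],
       [ 1.    , -0.0013, -0.0008, -0.0002],
       [-0.0004,  0.2979, -0.9546, -0.1619],
       [ 0.    ,  0.    ,  0.    ,  1.    ]])}
scene n 2156 table z 0.0015423733653682214
block ((541.5062255859375, 284.506591796875), (62.46371841430664, 125.55270385742188), 87.43167877197266)
hub [0.5466 0.2817 0.0702] [0.0496 0.0493 0.0153]
axis -170.27717071981024
-0.06 84 -0.012 0.031
-0.05 65 -0.02 0.032
-0.04 75 -0.025 0.035
-0.03 78 -0.025 0.038
-0.02 38 -0.026 0.036
-0.01 21 -0.031 0.024
0.0 32 0.017 0.03
0.01 18 0.017 0.028
0.02 23 0.008 0.025
0.03 31 -0.002 0.024
0.04 32 -0.008 0.021
0.05 33 -0.02 0.019
side n 2359 table z 0.0021329213433691763
block ((541.21923828125, 285.1722412109375), (63.88868713378906, 123.83053588867188), 88.36909484863281)
hub [0.5376 0.2889 0.07  ] [0.0485 0.0468 0.0151]
axis -174.93308720855083
-0.06 38 -0.014 0.025
-0.05 43 -0.021 0.02
-0.04 45 -0.026 0.01
-0.03 50 -0.027 -0.008
-0.02 6 -0.02 -0.013
-0.01 30 -0.03 -0.02
0.0 38 -0.031 -0.018
0.01 59 -0.033 0.03
0.02 89 -0.034 0.027
0.03 79 -0.035 0.026
0.04 88 -0.037 0.026
0.05 121 -0.038 0.023
```

>>> {"api": "carry_out", "payload": {"deltas": [[[0,0,0,1,-0.3,-0.3,1],[0,0,0,1,-0.3,-0.3,1],[0,0,0,1,-0.3,-0.3,1],[0,0,0,1,-0.3,-0.3,1],[0,0,0,0.6,-0.3,0,1],[0,0,0,0,0,0,1],[0,0,0,0,0,0,1]]]}}

```text
t: 2.17
tool_pos: [0.5502, 0.2295, 0.2824]
tcp_rot: [0.0, 0.707, 0.707, -0.0]
wrist_force: [0.1, 0.2, -0.9]
gripper_width: 0.0868
finger_force: 0.0
```

Run:
```python
from h import *
T=tcp(); p,d=save('wrist','w1')
X,u,v=cloud('wrist',d,T)
m=(np.hypot(X[:,0]-.54,X[:,1]-.283)<.085)
t=X[m&(X[:,2]>.03)&(X[:,2]<.045)]; r=cv2.minAreaRect((t[:,:2]*1000).astype(np.float32)); print(r)
h=X[m&(X[:,2]>.065)]; print(cv2.minEnclosingCircle((h[:,:2]*1000).astype(np.float32)),h[:,2].mean(), X[m][:,2].min())
c=np.array(r[0])/1000
for k in np.arange(-.06,.06,.01):
    mm=(t[:,0]-c[0]>k)&(t[:,0]-c[0]<k+.01)
    print(round(k,3),mm.sum(),(t[mm,1]-c[1]).min().round(4),(t[mm,1]-c[1]).max().round(4))
```

```text
((540.8515625, 284.02105712890625), (60.0992546081543, 119.96432495117188), 87.2984848022461)
((543.5301513671875, 267.53997802734375), 80.14874267578125) 0.3726599836927821 -0.003270630549820963
-0.06 356 -0.0271 0.0321
-0.05 366 -0.0272 0.0321
-0.04 365 -0.0284 0.031
-0.03 287 -0.0285 0.031
-0.02 109 -0.0285 0.031
-0.01 63 -0.0299 0.0298
0.0 33 -0.0298 0.0298
0.01 17 -0.0297 0.0152
0.02 304 -0.0311 0.0286
0.03 341 -0.0309 0.0286
0.04 287 -0.0257 0.0238
0.05 221 -0.0215 0.0189
```

View pics/w1.png

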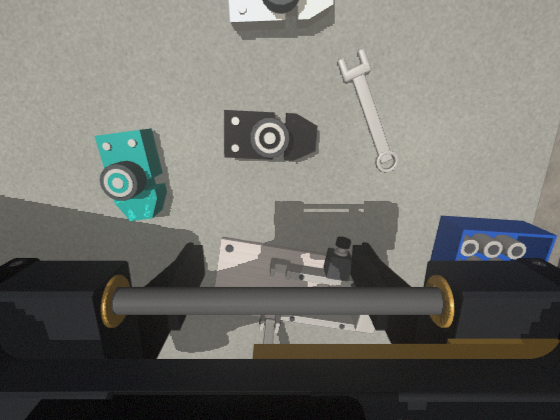

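The wrist view shows the black housing at (270,135), its nose towards image right, which is world +x. The fixture lies below at about (290,290). The housing centre is (0.541, 0.284) with yaw -2.7°. Next I fit the fixture pose from the depth clouds.

Run:
```python
from h import *
T=tcp()
cl={}
for c in('scene','side','wrist'):
    p,d=env.grab_frame(c); X,u,v=cloud(c,d,T if c=='wrist' else None); cl[c]=X
    m=(np.hypot(X[:,0]-.581,X[:,1]-.041)<.16)&(X[:,2]<.02)&(X[:,2]>.0075)
    b=X[m]; q=(b[:,:2]*1000).astype(np.float32); r=cv2.minAreaRect(q); print(c,m.sum(),r,np.median(b[:,2]))
    m=(np.hypot(X[:,0]-.581,X[:,1]-.041)<.16)&(X[:,2]<.044)&(X[:,2]>.036)
    a=-0.2; R=np.array([[np.cos(a),np.sin(a)],[-np.sin(a),np.cos(a)]])
    f=(X[m][:,:2]-[.581,.041])@R.T
    for lo,hi in((-.05,-.025),(.025,.05)):
        for xa,xb in((-.018,.015),(.06,.098)):
            g=f[(f[:,0]>xa)&(f[:,0]<xb)&(f[:,1]>lo)&(f[:,1]<hi)]
            if len(g)>5: print('  rail',lo,xa,len(g),g[:,1].min(),np.median(g[:,1]),g[:,1].max())
    m=(np.hypot(X[:,0]-.581,X[:,1]-.041)<.16)&(X[:,2]<.052)&(X[:,2]>.045); f=(X[m][:,:2]-[.581,.041])@R.T
    g=f[f[:,0]>.08]; 
    if len(g)>5: r=cv2.minAreaRect((X[m][f[:,0]>.08][:,:2]*1000).astype(np.float32)); print('  stop',r,len(g),g[:,0].min(),g[:,0].max())
np.savez('cl.npz',**cl)
```

```text
scene 2532 ((582.1123046875, 50.21385192871094), (145.67478942871094, 263.2197570800781), 79.9215316772461) 0.013607484825924332
  rail -0.05 -0.018 49 -0.04908525280191915 -0.037545289279891286 -0.03038769627068013
  rail -0.05 0.06 62 -0.04022915469045671 -0.03540339006089174 -0.027958307970150132
  rail 0.025 -0.018 44 0.03290687093439503 0.03853424116817853 0.04491600125888833
  rail 0.025 0.06 65 0.03430862980453465 0.041600805772753734 0.049997592212620186
  stop ((693.0674438476562, 22.2890625), (74.29570770263672, 32.148860931396484), 79.91584014892578) 377 0.09756671679236911 0.13044795236361045
side 1573 ((581.5452880859375, 49.58892822265625), (138.7039337158203, 270.2166442871094), 85.46876525878906) 0.013481025134395974
  rail -0.05 -0.018 36 -0.0440493409690584 -0.03357290777400834 -0.02672042110510808
  rail -0.05 0.06 33 -0.040253705117802054 -0.031363956943974786 -0.026188984869743873
  rail 0.025 -0.018 30 0.0323725464029215 0.042292878379482514 0.04662260423084109
  rail 0.025 0.06 30 0.025921183233393156 0.04045482435763964 0.048319093329719356
  stop ((686.0631713867188, 24.385292053222656), (76.2572250366211, 50.04117965698242), 78.1728286743164) 142 0.08101736378111896 0.13126930557257332
wrist 3779 ((580.868896484375, 61.25740432739258), (169.3314208984375, 254.33424377441406), 80.20091247558594) 0.01191596219853297
  rail -0.05 -0.018 134 -0.049631511509403425 -0.03588534843728217 -0.029385674208104336
  rail -0.05 0.06 182 -0.040384235123363706 -0.03287927045532475 -0.027386936019003782
  rail 0.025 -0.018 176 0.03252245479906723 0.039748534057044066 0.04510723077064858
  rail 0.025 0.06 84 0.03430879351798957 0.041055704375935434 0.047790861221118836
  stop ((689.1365966796875, 0.9932918548583984), (31.953102111816406, 28.994930267333984), 80.56482696533203) 263 0.0991001533540366 0.1287667728431549
```

>>> {"api": "carry_out", "payload": {"deltas": [[[0,0,-0.27,0.9,-0.19,0.5,1],[0,0,0,0.2,0,0.8,1],[0,0,0,0,0,0.9,1],[0,0,0,0,0,0.9,1],[0,0,0,0,0,0,1],[0,0,0,0,0,0,1]]]}}

```text
t: 3.12
tool_pos: [0.5415, 0.2849, 0.1288]
tcp_rot: [0.001, 0.691, 0.723, 0.001]
wrist_force: [1.0, 0.5, 0.2]
gripper_width: 0.0869
finger_force: 0.0
```

>>> {"api": "carry_out", "payload": {"deltas": [[[0,0,0.53,0,0,0.5,1],[0,0,0,0,0,0.6,1],[0,0,0,0,0,0.5,1],[0,0,0,0,0,0.12,1],[0,0,0,0,0,0,1],[0,0,0,0,0,0,-1],[0,0,0,0,0,0,-1],[0,0,0,0,0,0,-1],[0,0,0,0,0,0,-1],[0,0,0,0,0,0,-1]]]}}

```text
t: 4.38
tool_pos: [0.5402, 0.285, 0.0416]
tcp_rot: [0.0, 0.723, 0.691, 0.0]
wrist_force: [-0.1, 0.4, 1.0]
gripper_width: 0.0477
finger_force: 30.0
```

>>> {"api": "carry_out", "payload": {"deltas": [[[0,0,0,0,0,-0.4,-1],[0,0,0,0,0,-0.9,-1],[0,0,0.75,0,0,-0.9,-1],[0,0,0,-0.7,0.04,0,-1],[0,0,0,-0.8,0.04,0,-1],[0,0,0,-0.8,0.04,0,-1],[0,0,0,-0.8,0.04,0,-1],[0,0,0,-0.8,0.04,0,-1],[0,0,0,-0.73,0,0,-1],[0,0,0,0,0,0,-1],[0,0,0,0,0,0,-1]]]}}

```text
t: 5.75
tool_pos: [0.509, 0.0557, 0.1513]
tcp_rot: [-0.0, 0.767, 0.642, -0.0]
wrist_force: [-0.2, -0.2, -2.2]
gripper_width: 0.0471
finger_force: 30.0
```

Run:
```python
from h import *
s=env.get_state(); print(s['t'],s['tool_pos'],s['tcp_rot'],s['wrist_force'])
T=tcp()
for c in('wrist','scene','side'):
    p,d=save(c,c+'2'); X,u,v=cloud(c,d,T if c=='wrist' else None)
    zb=s['tool_pos'][2]-.0416+.04
    m=(np.hypot(X[:,0]-s['tool_pos'][0],X[:,1]-s['tool_pos'][1])<.075)&(abs(X[:,2]-zb)<.006)
    if m.sum()>20: print(c,m.sum(),cv2.minAreaRect((X[m][:,:2]*1000).astype(np.float32)),np.median(X[m][:,2]))
    a=-0.176; R=np.array([[np.cos(a),np.sin(a)],[-np.sin(a),np.cos(a)]]); f=(X[:,:2]-[.5803,.0427])@R.T; Z=X[:,2]
    for y0 in(-.0315,.0315):
        for xa,xb in((-.016,.02),(.06,.098)):
            g=f[(Z>.036)&(Z<.044)&(f[:,0]>xa)&(f[:,0]<xb)&(abs(f[:,1]-y0)<.012)]
            if len(g)>10: print('  rail',y0,xa,len(g),g[:,1].min(),g[:,1].max())
```

```text
5.75 [0.509  0.0557 0.1513] [-0.0004  0.7668  0.6419 -0.0001] [-0.1965 -0.1669 -2.2499]
wrist 7371 ((510.1552429199219, 62.001434326171875), (46.601226806640625, 120.43292999267578), 79.59518432617188) 0.14951889488619077
  rail -0.0315 0.06 468 -0.04346982525558781 -0.031733892740638495
  rail 0.0315 -0.016 535 0.031081189634793255 0.0427201669896706
  rail 0.0315 0.06 557 0.030973482631410882 0.042932647780702
scene 382 ((511.36260986328125, 55.6928596496582), (59.778053283691406, 119.93514251708984), 79.5776596069336) 0.1509993257083298
  rail -0.0315 -0.016 47 -0.0434652316791184 -0.03193510699478565
  rail -0.0315 0.06 60 -0.04324025274319203 -0.03134411945551635
  rail 0.0315 -0.016 51 0.0312180162274151 0.043278484961342956
  rail 0.0315 0.06 62 0.031240198991630164 0.04338989264295503
side 376 ((509.2124328613281, 55.94189453125), (62.84893035888672, 122.6574935913086), 79.9422607421875) 0.15105803469645407
  rail -0.0315 -0.016 40 -0.04337114586236316 -0.029807510964477205
  rail -0.0315 0.06 33 -0.04251464106193004 -0.028966293791154694
  rail 0.0315 -0.016 28 0.031039163061472645 0.04349901653843186
  rail 0.0315 0.06 25 0.03096246448761704 0.04233933009618168
```

View pics/wrist2.png

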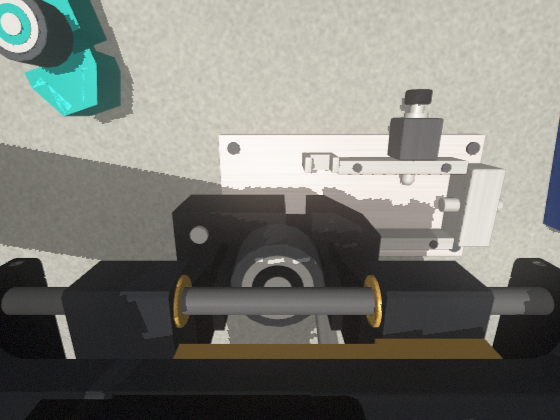

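Fixture pose confirmed: the rails sit at ±31.5 mm. The picture shows the housing gripped and aligned behind the channel, with the plunger pin at (408,180) and the ejector at (450,205). Lowering now.

>>> {"api": "carry_out", "payload": {"deltas": [[[0,0,0,-0.01,0,0.5,-1],[0,0,0,0,0,0.6,-1],[0,0,0,0,0,0.5,-1],[0,0,0,0,0,0.2,-1],[0,0,0,0,0,0.08,-1],[0,0,0,0,0,0.04,-1],[0,0,0,0,0,0.02,-1],[0,0,0,0,0,0,-1]]]}}

```text
t: 6.9
tool_pos: [0.5095, 0.0548, 0.0551]
tcp_rot: [0.0, 0.767, 0.642, 0.0]
wrist_force: [0.6, 0.5, -2.6]
gripper_width: 0.0472
finger_force: 30.0
```

>>> {"api": "carry_out", "payload": {"deltas": [[[0,0,0,0,0,0.02,-1],[0,0,0,0,0,0.01,-1],[0,0,0,0,0,0,-1]]]}}

```text
t: 7.28
tool_pos: [0.5094, 0.0548, 0.0536]
tcp_rot: [0.0, 0.767, 0.642, 0.0]
wrist_force: [-0.4, -0.1, 3.9]
gripper_width: 0.0476
finger_force: 30.0
```

>>> {"api": "carry_out", "payload": {"deltas": [[[0,0,0,0,0.05,0,-1],[0,0,0,0,0.1,0,-1],[0,0,0,0,0.1,0,-1],[0,0,0,0,0.1,0,-1],[0,0,0,0,0.1,0,-1],[0,0,0,0,0.1,0,-1],[0,0,0,0,0.1,0,-1],[0,0,0,0,0.1,0,-1],[0,0,0,0,0.1,0,-1],[0,0,0,0,0.1,0,-1],[0,0,0,0,0.05,0,-1],[0,0,0,0,0,0,-1]]]}}

```text
t: 8.78
tool_pos: [0.5578, 0.0463, 0.0536]
tcp_rot: [-0.0, 0.767, 0.642, -0.0]
wrist_force: [-3.4, 0.8, 5.4]
gripper_width: 0.0478
finger_force: 30.0
```

>>> {"api": "carry_out", "payload": {"deltas": [[[0,0,0,0,0.04,0,-1],[0,0,0,0,0.04,0,-1],[0,0,0,0,0.04,0,-1],[0,0,0,0,0.04,0,-1],[0,0,0,0,0.04,0,-1],[0,0,0,0,0.04,0,-1],[0,0,0,0,0.04,0,-1],[0,0,0,0,0.04,0,-1],[0,0,0,0,0.04,0,-1],[0,0,0,0,0.04,0,-1],[0,0,0,0,0.04,0,-1],[0,0,0,0,0.04,0,-1]]]}}

```text
t: 10.28
tool_pos: [0.5776, 0.0425, 0.0538]
tcp_rot: [-0.003, 0.766, 0.642, -0.003]
wrist_force: [-10.6, 0.7, 14.4]
gripper_width: 0.0476
finger_force: 30.0
```

>>> {"api": "carry_out", "payload": {"deltas": [[[0,0,0,0,0.04,0,-1],[0,0,0,0,0.04,0,-1],[0,0,0,0,0.04,0,-1],[0,0,0,0,0.04,0,-1],[0,0,0,0,0.04,0,-1],[0,0,0,0,0.04,0,-1],[0,0,0,0,0.04,0,-1],[0,0,0,0,0.04,0,-1],[0,0,0,0,0.04,0,-1],[0,0,0,0,0.04,0,-1],[0,0,0,0,0.04,0,-1]]]}}

```text
t: 11.65
tool_pos: [0.5936, 0.039, 0.0536]
tcp_rot: [-0.007, 0.766, 0.643, -0.008]
wrist_force: [-17.4, 0.5, 20.2]
gripper_width: 0.0474
finger_force: 30.1
```

>>> {"api": "carry_out", "payload": {"deltas": [[[0,0,0,0,0,0,-1],[0,0,0,0,0,-0.01,-1],[0,0,0,0,0,0,-1],[0,0,0,0,0,0,-1]]]}}

```text
t: 12.15
tool_pos: [0.5995, 0.038, 0.0533]
tcp_rot: [-0.003, 0.766, 0.642, -0.003]
wrist_force: [-4.5, -1.7, 4.7]
gripper_width: 0.0473
finger_force: 29.9
```

Run:
```python
from h import *
s=env.get_state(); print(s['t'],s['tool_pos'],s['tcp_rot'],s['wrist_force'],s['moment'])
save('wrist','w3')
```

```text
12.15 [0.5995 0.038  0.0533] [-0.0028  0.7664  0.6424 -0.0034] [-4.5247 -1.6813  4.7319] [-0.1522  1.1465  0.0007]
```

View pics/w3.png

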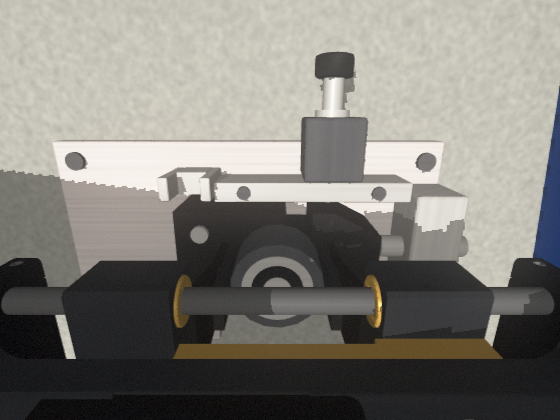

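The wrist view shows the housing in the channel, the plunger knob pushed out at (335,75) and the ejector at (392,246) just ahead of the nose.

>>> {"api": "carry_out", "payload": {"deltas": [[[0,0,0,0,0.04,0,-1],[0,0,0,0,0.04,0,-1],[0,0,0,0,0.04,0,-1],[0,0,0,0,0.04,0,-1],[0,0,0,0,0.04,0,-1],[0,0,0,0,0.04,0,-1],[0,0,0,0,0.04,0,-1]]]}}

```text
t: 13.08
tool_pos: [0.6097, 0.0363, 0.0534]
tcp_rot: [-0.006, 0.766, 0.642, -0.006]
wrist_force: [-14.9, -0.8, 14.5]
gripper_width: 0.0472
finger_force: 30.0
```

>>> {"api": "carry_out", "payload": {"deltas": [[[0,0,0,0,0.04,-0.01,-1],[0,0,0,0,0.04,-0.01,-1],[0,0,0,0,0.04,0,-1],[0,0,0,0,0.04,0,-1],[0,0,0,0,0,0,-1]]]}}

```text
t: 13.7
tool_pos: [0.618, 0.035, 0.0535]
tcp_rot: [-0.006, 0.766, 0.642, -0.006]
wrist_force: [-12.6, 0.7, 7.6]
gripper_width: 0.0474
finger_force: 30.0
```

>>> {"api": "carry_out", "payload": {"deltas": [[[0,0,0,0,0.03,0,-1],[0,0,0,0,0.03,0,-1],[0,0,0,0,0.03,0,-1],[0,0,0,0,0,0,-1]]]}}

```text
t: 14.2
tool_pos: [0.6189, 0.0349, 0.0536]
tcp_rot: [-0.008, 0.766, 0.642, -0.008]
wrist_force: [-18.3, -0.1, 13.9]
gripper_width: 0.0471
finger_force: 30.1
```

>>> {"api": "carry_out", "payload": {"deltas": [[[0,0,0,0,0.03,0,-1],[0,0,0,0,0.03,-0.01,-1],[0,0,0,0,0.03,0,-1],[0,0,0,0,0,0,-1],[0,0,0,0,0,0,-1],[0,0,0,0,0,0,-1],[0,0,0,0,0,0,-1],[0,0,0,0,0,0,-1],[0,0,0,0,0,0,-1],[0,0,0,0,0,0,-1],[0,0,0,0,0,0,-1],[0,0,0,0,0,0,-1]]]}}

```text
t: 15.7
tool_pos: [0.6189, 0.0349, 0.0536]
tcp_rot: [-0.012, 0.766, 0.643, -0.012]
wrist_force: [-24.9, 2.0, 17.2]
gripper_width: 0.0479
finger_force: 32.9
```

>>> {"api": "carry_out", "payload": {"deltas": [[[0,0,0,0,0,0,-1],[0,0,0,0,0,0,-1],[0,0,0,0,0,0,-1],[0,0,0,0,0,0,-1],[0,0,0,0,0,0,-1],[0,0,0,0,0,0,-1],[0,0,0,0,0,0,-1],[0,0,0,0,0,0,-1],[0,0,0,0,0,0,-1],[0,0,0,0,0,0,-1],[0,0,0,0,0,0,-1],[0,0,0,0,0,0,-1]]]}}

```text
t: 17.2
tool_pos: [0.6189, 0.0349, 0.0536]
tcp_rot: [-0.012, 0.766, 0.643, -0.012]
wrist_force: [-25.2, 1.2, 16.5]
gripper_width: 0.0475
finger_force: 32.9
```

>>> {"api": "carry_out", "payload": {"deltas": [[[0,0,0,0,0,0,-1],[0,0,0,0,0,0,-1],[0,0,0,0,0,0,-1],[0,0,0,0,0,0,-1],[0,0,0,0,0,0,-1],[0,0,0,0,0,0,-1],[0,0,0,0,0,0,-1],[0,0,0,0,0,0,-1],[0,0,0,0,0,0,-1],[0,0,0,0,0,0,-1]]]}}

```text
t: 18.45
tool_pos: [0.6189, 0.0349, 0.0536]
tcp_rot: [-0.012, 0.766, 0.643, -0.012]
wrist_force: [-24.5, 1.7, 16.6]
gripper_width: 0.0472
finger_force: 32.9
```

Run:
```python
from h import *
T=tcp(); p,d=save('wrist','w4'); X,u,v=cloud('wrist',d,T)
a=-0.176; R=np.array([[np.cos(a),np.sin(a)],[-np.sin(a),np.cos(a)]]); f=(X[:,:2]-[.5803,.0427])@R.T; Z=X[:,2]
m=(abs(f[:,0]-.052)<.015)&(f[:,1]>.08)&(f[:,1]<.14)&(Z>.02)&(Z<.05); print('knob',f[m][:,1].max(), np.percentile(f[m][:,1],98))
m=(abs(f[:,0]-.04)<.062)&(abs(f[:,1])<.032)&(abs(Z-.052)<.003); print('housing x',f[m][:,0].min(),f[m][:,0].max())
print(env.mark_of('wrist','plunger_knob')[:2])
print(env.get_calibration('wrist')['hand_eye'][:3,3]@T[:3,:3].T+T[:3,3])
```

```text
knob 0.10289075718490172 0.10227813702697917
housing x -0.02084459054104941 0.10178794677161572
[{'point': [0.6491, 0.1329, 0.0264], 'score': 0.68}]
[0.6383 0.1158 0.2152]
```

View pics/w4.png

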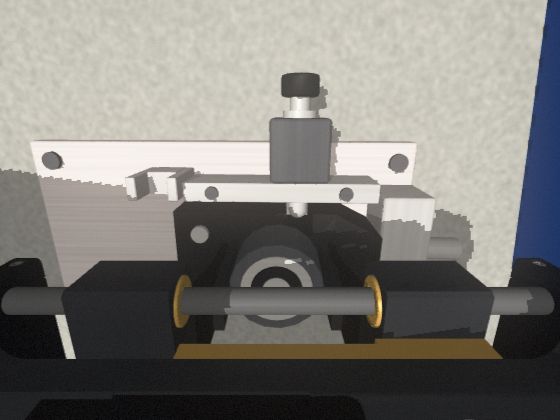

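The knob stands about 103 mm from the centre line, and the pin shows in the notch at (297,208), so the plunger is out. I'll hold a little longer, ease off and release.

>>> {"api": "carry_out", "payload": {"deltas": [[[0,0,0,0,0,0,-1],[0,0,0,0,0,0,-1],[0,0,0,0,0,0,-1],[0,0,0,0,0,0,-1],[0,0,0,0,0,0,-1],[0,0,0,0,0,0,-1],[0,0,0,0,0,0,-1],[0,0,0,0,0,0,-1],[0,0,0,0,-0.03,-0.01,-1],[0,0,0,0,-0.03,-0.01,-1],[0,0,0,0,-0.03,0,-1],[0,0,0,0,0,0,-1]]]}}

```text
t: 20.05
tool_pos: [0.6188, 0.0351, 0.0534]
tcp_rot: [-0.009, 0.766, 0.642, -0.008]
wrist_force: [-15.2, 1.2, 5.1]
gripper_width: 0.0474
finger_force: 29.9
```

>>> {"api": "carry_out", "payload": {"deltas": [[[0,0,0,0,0,0,-0.3],[0,0,0,0,0,0,0.4],[0,0,0,0,0,0,0.4],[0,0,0,0,0,0,0.4],[0,0,0,0,-0.02,0,0.4]]]}}

```text
t: 20.68
tool_pos: [0.6236, 0.0347, 0.0542]
tcp_rot: [-0.004, 0.767, 0.642, -0.004]
wrist_force: [-6.5, 1.2, 0.2]
gripper_width: 0.0608
finger_force: 3.3
```

>>> {"api": "carry_out", "payload": {"deltas": [[[0,0,0,0,-0.06,0,0.8],[0,0,0,0,-0.04,0,0.8],[0,0,0,0,0,-0.1,0.8],[0,0,0,0,0,-0.4,0.8],[0,0,0,0,0,-1,0.8],[0,0,0,0,0,-1,0.8],[0,0,0,0,0,-1,0.8],[0,0,0,0,0,-0.3,1],[0,0,0,0,0,0,1],[0,0,0,0,0,0,1]]]}}

```text
t: 21.92
tool_pos: [0.6227, 0.0345, 0.2441]
tcp_rot: [-0.001, 0.767, 0.642, -0.001]
wrist_force: [0.4, 0.0, -0.1]
gripper_width: 0.0863
finger_force: 0.0
```

Run:
```python
from h import *
T=tcp(); a=-0.176; R=np.array([[np.cos(a),np.sin(a)],[-np.sin(a),np.cos(a)]])
print('tcp_f',(T[:2,3]-[.5803,.0427])@R.T,T[2,3])
for c in('scene','side','wrist'):
    p,d=save(c,c+'5'); X,u,v=cloud(c,d,T if c=='wrist' else None); f=(X[:,:2]-[.5803,.0427])@R.T; Z=X[:,2]
    m=(abs(f[:,0]+.033)<.03)&(f[:,1]<-.06)&(f[:,1]>-.15)&(Z>.09)&(Z<.2)
    if m.sum()>10:
        k=np.polyfit(Z[m],f[m][:,1],1); print(c,m.sum(),'y at z.16',np.polyval(k,.16),'angle',90-np.degrees(np.arctan(k[0])),'x',f[m][:,0].min(),f[m][:,0].max(),'zmax',Z[m].max())
    m=(abs(f[:,0]-.04)<.066)&(abs(f[:,1])<.0315)&(abs(Z-.052)<.004)
    if m.sum()>20: print(c,'housing',f[m][:,0].min(),f[m][:,0].max(),f[m][:,1].min(),f[m][:,1].max())
    m=(abs(f[:,0]-.04)<.035)&(abs(f[:,1])<.035)&(abs(Z-.082)<.004)
    if m.sum()>20: print(c,'hub',cv2.minEnclosingCircle((f[m]*1000).astype(np.float32)))
    m=(abs(f[:,0]-.052)<.015)&(f[:,1]>.08)&(f[:,1]<.14)&(Z>.02)&(Z<.05); 
    if m.sum()>5:print(c,'knob',f[m][:,1].max())
    print([np.round((np.array(r['point'])[:2]-[.5803,.0427])@R.T,4).tolist()+[r['point'][2]] for r in env.mark_of(c,'keeper_grip')[:1]])
```

```text
tcp_f [ 0.0432 -0.0007] 0.2440563381042502
scene 296 y at z.16 -0.0995339754169687 angle 111.70196391346462 x -0.04034474734358187 -0.02327477426278615 zmax 0.18695785440325136
scene housing -0.025342574758805306 0.10595683761864813 -0.030833091912380994 0.03134858273592449
scene hub ((38.20763397216797, 0.5961366891860962), 24.91516876220703)
scene knob 0.10328508153060213
[[-0.0383, -0.1063, 0.1621]]
side 232 y at z.16 -0.09761308803556287 angle 111.55812466908898 x -0.04276484703415865 -0.024504006138867756 zmax 0.18676126316293884
side housing -0.024410714654350938 0.10588737703031102 -0.031147164598070005 0.03130954990235458
side hub ((37.90953826904297, -1.8848075866699219), 26.741867065429688)
side knob 0.10558134153130284
[[-0.0311, -0.1038, 0.1579]]
wrist 938 y at z.16 -0.0978264464412905 angle 112.5541445991278 x -0.04122471789608531 -0.02641129672018774 zmax 0.1848688297007301
wrist housing -0.02378552309646757 0.10592717908855001 -0.03146031915350927 0.03110231788767775
wrist hub ((36.60098648071289, -1.0594490766525269), 23.895557403564453)
wrist knob 0.10231126612301669
[[-0.0379, -0.1029, 0.1591]]
```

View pics/wrist5.png

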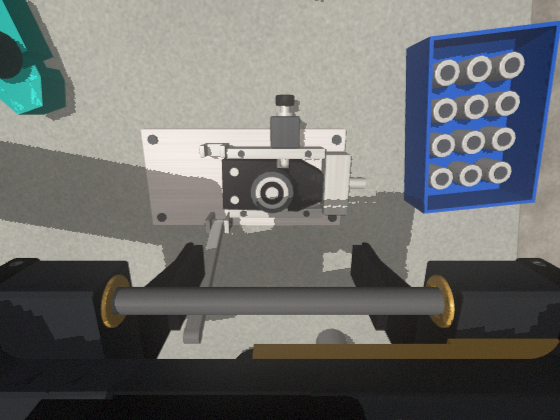

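The wrist view shows the housing home and locked, with the pin at (284,160), and the keeper bar leaning out from (215,225) to (193,335). It is at about 112.5° and I'll pinch it next.

>>> {"api": "carry_out", "payload": {"deltas": [[[0,0,0,-0.6,-0.5,0,1],[0,0,0,-0.7,-0.54,0,1],[0,0,0,-0.76,-0.5,0,1],[0,0,0,0,0,0,1],[0,0,0,0,0,0.5,1],[0,0,0,0,0,0.8,1],[0,0,0,0,0,0.66,1],[0,0,0,0,0,0.1,1],[0,0,0,0,0,0,1],[0,0,0,0,0,0,1]]]}}

```text
t: 23.48
tool_pos: [0.5313, -0.0536, 0.1444]
tcp_rot: [0.001, 0.767, 0.642, 0.001]
wrist_force: [0.8, 0.6, -0.2]
gripper_width: 0.0868
finger_force: 0.0
```

Run:
```python
from h import *
T=tcp(); a=-0.176; R=np.array([[np.cos(a),np.sin(a)],[-np.sin(a),np.cos(a)]])
print('tcp_f',(T[:2,3]-[.5803,.0427])@R.T,T[2,3],env.get_state()['wrist_force'])
```

```text
tcp_f [-0.0314 -0.1034] 0.14436666501399276 [ 0.8221  0.6399 -0.1756]
```

>>> {"api": "carry_out", "payload": {"deltas": [[[0,0,0,0,-0.045,0.06,1],[0,0,0,0,0,0,0],[0,0,0,0,0,0,-1],[0,0,0,0,0,0,-1],[0,0,0,0,0,0,-1],[0,0,0,0,0,0,-1],[0,0,0,0,0,0,-1],[0,0,0,0,0,0,-1]]]}}

```text
t: 24.48
tool_pos: [0.5278, -0.0531, 0.14]
tcp_rot: [-0.0, 0.767, 0.642, -0.0]
wrist_force: [0.3, -0.1, 0.1]
gripper_width: 0.0249
finger_force: 0.0
```

Run:
```python
from h import *
T=tcp(); a=-0.176; R=np.array([[np.cos(a),np.sin(a)],[-np.sin(a),np.cos(a)]])
print('tcp_f',(T[:2,3]-[.5803,.0427])@R.T,T[2,3],env.get_state()['wrist_force'])
th=np.radians(np.r_[112.5,np.linspace(106,0,23)])
y=132*np.cos(th); z=132*np.sin(th)
for i in range(23): print(i,round(np.degrees(th[i+1])),round((y[i+1]-y[i])/50,2),round(-(z[i+1]-z[i])/50,2))
```

```text
tcp_f [-0.035  -0.1035] 0.14002322064360406 [ 0.2669 -0.0538  0.0987]
0 106 0.28 -0.1
1 101 0.22 -0.05
2 96 0.22 -0.03
3 92 0.22 -0.02
4 87 0.22 0.0
5 82 0.22 0.02
6 77 0.22 0.04
7 72 0.21 0.06
8 67 0.21 0.08
9 63 0.2 0.09
10 58 0.19 0.11
11 53 0.18 0.13
12 48 0.17 0.14
13 43 0.16 0.15
14 39 0.15 0.17
15 34 0.13 0.18
16 29 0.12 0.19
17 24 0.1 0.2
18 19 0.08 0.21
19 14 0.06 0.21
20 10 0.05 0.22
21 5 0.03 0.22
22 0 0.01 0.22
```

Still closing. I'll finish the pinch and check it first.

>>> {"api": "carry_out", "payload": {"deltas": [[[0,0,0,0,0,0,-1],[0,0,0,0,0,0,-1],[0,0,0,0,0,0,-1]]]}}

```text
t: 24.85
tool_pos: [0.529, -0.0533, 0.1402]
tcp_rot: [0.001, 0.767, 0.642, 0.001]
wrist_force: [4.6, -0.6, -2.4]
gripper_width: 0.0138
finger_force: 30.0
```

>>> {"api": "carry_out", "payload": {"deltas": [[[0,0,0,0.14,0.02,-0.05,-1],[0,0,0,0.14,0,-0.05,-1],[0,0,0,0.22,0,-0.05,-1],[0,0,0,0.22,0,-0.03,-1],[0,0,0,0.22,0,-0.02,-1],[0,0,0,0.22,0,0,-1],[0,0,0,0.22,0,0.02,-1],[0,0,0,0.22,0,0.04,-1],[0,0,0,0.21,0,0.06,-1]]]}}

```text
t: 25.98
tool_pos: [0.5449, 0.036, 0.1452]
tcp_rot: [0.001, 0.766, 0.642, -0.0]
wrist_force: [1.5, -3.0, 5.3]
gripper_width: 0.0135
finger_force: 30.0
```

```bash
cat > k.py <<'E'
from h import *
T=tcp(); a=-0.176; R=np.array([[np.cos(a),np.sin(a)],[-np.sin(a),np.cos(a)]])
f=(T[:2,3]-[.5803,.0427])@R.T; y=f[1]+.053; z=T[2,3]+.019-.038
s=env.get_state(); F=s['wrist_force']
print('tcp_f',f,T[2,3],'r',np.hypot(y,z),'angle',np.degrees(np.arctan2(z,y)),'Ff',R@F[:2],F[2],s['gripper_width'])
E
python3 k.py
```

```text
tcp_f [-0.0336 -0.0128] 0.14517855983463532 r 0.1324226968131606 angle 72.33498132915851 Ff [ 2.0193 -2.6953] 5.33918328534278 0.013525767630556027
```

>>> {"api": "carry_out", "payload": {"deltas": [[[0,0,0,0.21,0,0.08,-1],[0,0,0,0.2,0,0.09,-1],[0,0,0,0.19,0,0.11,-1],[0,0,0,0.18,0,0.13,-1],[0,0,0,0.17,0,0.14,-1],[0,0,0,0.16,0,0.15,-1],[0,0,0,0.15,0,0.17,-1],[0,0,0,0.13,0,0.18,-1],[0,0,0,0.12,0,0.19,-1]]]}}

```text
t: 27.1
tool_pos: [0.5595, 0.1163, 0.0847]
tcp_rot: [-0.002, 0.768, 0.641, 0.005]
wrist_force: [1.2, 15.4, 13.6]
gripper_width: 0.0136
finger_force: 30.0
```

```bash
python3 k.py
```

```text
tcp_f [-0.0334  0.0688] 0.08469528678595872 r 0.13842310221073695 angle 28.333159948731172 Ff [-1.5565 15.3376] 13.56490371506208 0.013627699451588707
```

Run:
```python
from h import *
s=env.get_state(); print(s['moment'],s['wrist_force'])
a,_=env.grab_frame('side'); b,_=env.grab_frame('wrist')
a=cv2.resize(a[100:260,190:400],None,fx=2.6,fy=2.6); cv2.imwrite('pics/s6.png',np.hstack([a[:,:,::-1]]))
```

```text
[ 2.0059 -0.1672  0.0304] [ 1.1531 15.3732 13.5649]
```

View pics/s6.png

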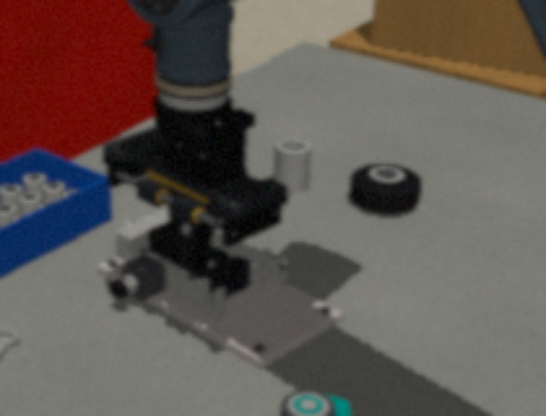

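The cropped side view, centred near (230,270), shows the gripper holding the bar part-way down with no obvious obstruction. I'll release to shed the strain, then push the bar down from above with closed fingers.

>>> {"api": "carry_out", "payload": {"deltas": [[[0,0,0,0,0,0,-0.3],[0,0,0,0,0,0,-0.3],[0,0,0,0,0,0,-0.3],[0,0,0,0,0,-0.5,-0.3],[0,0,0,0,0,-0.7,-0.3],[0,0,0,0,0,0,-1],[0,0,0,0,0,0,-1],[0,0,0,0,0,0,-1]]]}}

```text
t: 28.2
tool_pos: [0.5568, 0.11, 0.1407]
tcp_rot: [-0.001, 0.767, 0.642, -0.001]
wrist_force: [0.3, -0.3, 0.2]
gripper_width: 0.0083
finger_force: 0.0
```

```bash
python3 k.py
python3 - <<'E'
from h import *
T=tcp(); a=-0.176; R=np.array([[np.cos(a),np.sin(a)],[-np.sin(a),np.cos(a)]])
for c in('scene','side','wrist'):
    p,d=env.grab_frame(c); X,u,v=cloud(c,d,T if c=='wrist' else None); f=(X[:,:2]-[.5803,.0427])@R.T; Z=X[:,2]
    m=(abs(f[:,0]+.033)<.012)&(f[:,1]>-.02)&(f[:,1]<.12)&(Z>.055)&(Z<.125)
    if m.sum()>10:
        k=np.polyfit(f[m][:,1],Z[m],1); print(c,m.sum(),k,np.degrees(np.arctan(k[0])),'end y',f[m][:,1].max(),'z',Z[m].min(),Z[m].max())
E
```

```text
tcp_f [-0.035   0.0621] 0.14070337534064278 r 0.16753676480938423 angle 46.58775981167648 Ff [ 0.385  -0.2016] 0.22680133329105878 0.008274585931963875
scene 326 [0.6704 0.0807] 33.8383188595359 end y 0.07662752289444981 z 0.05541318414749141 0.12412252952998826
side 132 [0.6771 0.0782] 34.101855733467936 end y 0.07535115087589651 z 0.05537626127451478 0.12495118135514227
wrist 217 [0.503  0.0913] 26.702256247140088 end y 0.07578170964828317 z 0.09613558568201352 0.12497001466312249
```

>>> {"api": "carry_out", "payload": {"deltas": [[[0,0,0,0,0.02,0.2,-1],[0,0,0,0,0,0.2,-1],[0,0,0,0.05,0,0.16,-1],[0,0,0,0.05,0,0.16,-1],[0,0,0,0.05,0,0.16,-1],[0,0,0,0.05,0,0.16,-1],[0,0,0,0.04,0,0.16,-1],[0,0,0,0.02,0,0.16,-1]]]}}

```text
t: 29.35
tool_pos: [0.5612, 0.123, 0.0735]
tcp_rot: [0.0, 0.767, 0.642, 0.0]
wrist_force: [0.0, -0.3, 0.7]
gripper_width: 0.0
finger_force: 0.2
```

```bash
python3 k.py
```

```text
tcp_f [-0.0329  0.0757] 0.07353181789349035 r 0.13977477596572865 angle 22.96324953132405 Ff [ 0.0751 -0.2503] 0.6667264303591593 2.101720982595524e-06
```

Run:
```python
from h import *
T=tcp(); p,d=env.grab_frame('scene'); q,e=env.grab_frame('wrist')
a=-0.176; R=np.array([[np.cos(a),np.sin(a)],[-np.sin(a),np.cos(a)]])
X,u,v=cloud('scene',d); f=(X[:,:2]-[.5803,.0427])@R.T; Z=X[:,2]
for y in np.arange(-.06,.11,.01):
    m=(abs(f[:,0]+.033)<.007)&(abs(f[:,1]-y)<.005)
    if m.any(): print(round(y,2),m.sum(),np.sort(Z[m])[[0,len(Z[m])//2,-1]])
a=cv2.resize(p[150:290,170:350],(620,482),interpolation=cv2.INTER_CUBIC); cv2.imwrite('pics/s7.png',a[:,:,::-1])
```

```text
-0.06 12 [0.01   0.044  0.0472]
-0.05 16 [0.0463 0.0474 0.0504]
-0.04 26 [0.0131 0.0478 0.0519]
-0.03 24 [0.0143 0.0499 0.0527]
-0.02 15 [0.0503 0.0529 0.0547]
-0.01 16 [0.0514 0.0549 0.0566]
0.0 19 [0.0535 0.057  0.06  ]
0.01 49 [0.0495 0.3632 0.3957]
0.02 145 [0.0501 0.4161 0.4544]
0.03 76 [0.0508 0.4416 0.4536]
0.04 107 [0.0498 0.2549 0.4428]
0.05 92 [0.0127 0.1688 0.4184]
0.06 63 [0.012  0.0683 0.4184]
0.07 40 [-0.0014  0.0698  0.4189]
0.08 46 [-0.0011  0.0665  0.4186]
0.09 47 [0.0008 0.0727 0.4187]
0.1 42 [0.     0.0725 0.4189]
```

View pics/s7.png

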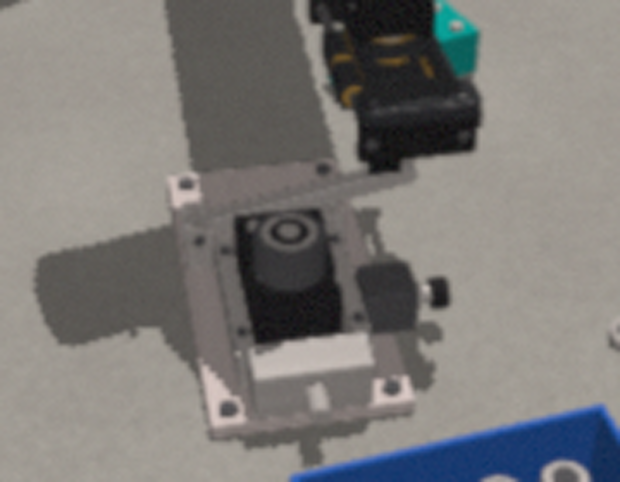

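The scene crop shows the bar pushed almost level under the fingertips at (385,170), slope about 11°. I'll continue down.

>>> {"api": "carry_out", "payload": {"deltas": [[[0,0,0,0.02,0,0.14,-1],[0,0,0,0.01,0,0.14,-1],[0,0,0,0,0,0.12,-1],[0,0,0,0,0,0.1,-1],[0,0,0,0,0,0.06,-1],[0,0,0,0,0,0.04,-1],[0,0,0,0,0,0,-1]]]}}

```text
t: 30.32
tool_pos: [0.5613, 0.1243, 0.0453]
tcp_rot: [0.0, 0.767, 0.642, -0.0]
wrist_force: [-2.4, -0.2, 7.4]
gripper_width: 0.0001
finger_force: 4.2
```

```bash
python3 k.py
```

```text
tcp_f [-0.033  0.077] 0.04530496595309047 r 0.1326025921212349 angle 11.441917225199903 Ff [-2.3652 -0.6614] 7.38857762968064 0.00010958787672084319
```

Bar top is at 45 mm and the force is rising, so the bar is down. One more small press, then I retreat and check.

>>> {"api": "carry_out", "payload": {"deltas": [[[0,0,0,0,0,0.04,-1],[0,0,0,0,0,0.02,-1],[0,0,0,0,0,0,-1],[0,0,0,0,0,-0.3,-1],[0,0,0,0,0,-1,-1],[0,0,0,0,0,-1,-1],[0,0,0,0,0,-1,-1],[0,0,0,0,0,-0.5,-1],[0,0,0,0,0,0,-1]]]}}

```text
t: 31.45
tool_pos: [0.5628, 0.1243, 0.2333]
tcp_rot: [0.002, 0.767, 0.642, 0.002]
wrist_force: [-1.1, 0.1, 0.1]
gripper_width: 0.0008
finger_force: 0.0
```

Run:
```python
from h import *
T=tcp(); a=-0.176; R=np.array([[np.cos(a),np.sin(a)],[-np.sin(a),np.cos(a)]])
print(env.get_state()['wrist_force'],T[:3,3])
for c in('scene','side'):
    p,d=env.grab_frame(c); X,u,v=cloud(c,d); f=(X[:,:2]-[.5803,.0427])@R.T; Z=X[:,2]
    m=(abs(f[:,0]+.033)<.007)&(f[:,1]>-.04)&(f[:,1]<.105)&(Z>.036)&(Z<.09)
    print(c,m.sum(),np.polyfit(f[m][:,1],Z[m],1),f[m][:,1].max(),Z[m].max())
    m=(abs(f[:,0]-.04)<.035)&(abs(f[:,1])<.035)&(abs(Z-.082)<.004); print('hub',cv2.minEnclosingCircle((f[m]*1000).astype(np.float32)))
    m=(abs(f[:,0]-.052)<.015)&(f[:,1]>.08)&(f[:,1]<.14)&(Z>.02)&(Z<.05); print('knob',f[m][:,1].max())
```

```text
[-1.0735  0.0853  0.0582] [0.5628 0.1243 0.2333]
scene 213 [-0.0204  0.0456] 0.10310323191303747 0.049799797616836616
hub ((37.907493591308594, 0.770391047000885), 24.934858322143555)
knob 0.10317360879350597
side 212 [-0.0011  0.0441] 0.1041149151549062 0.049636191274894714
hub ((38.115745544433594, 0.8176257014274597), 25.328102111816406)
knob 0.10589265169346859
```

```bash
python3 -c "
from workcell import env
print(env.finish_job())"
```

```text
the job is handed in; nothing more can be done
None
```

The job is handed in at about 31 s of the 72 s allowed: my last measurements show the housing home with the side plunger out in its notch, the keeper bar level in its catch and the arm clear, but the hand-in returned no verdict.

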